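# Fill the two empty places in a round tin of relish pots

### The job

The round tin holds five green-lidded relish pots and has two empty places, one in the middle and one in the ring round it. Take the two green-lidded pots that stand on the worktop (not the red-lidded ones) and pack one into each empty place, standing flat on the tin's floor in the close hexagon. Keep both pots upright all the way.

Things in the scene. Friction and masses are not known exactly. Their poses are not given: they have to be found in the camera images.
- green_pot_a_centre (a point): centre (36 mm above the foot) of one green-lidded pot on the worktop. Round, 72 mm tall, 0.12 kg, rigid: white body tapering from 48 mm down to a 40 mm foot; fixed green lid, 50 mm across, its top 42 mm above the foot; on it a round green knob 20 mm across, 30 mm tall, to lift it by from above. z up along its axis. Goes into either place. Red-lidded pots of the same shape stand near.
- green_pot_b_centre (a point): centre (36 mm above the foot) of the other green-lidded pot on the worktop, the same in every way as the first: 72 mm tall, lid 50 mm across with its top 42 mm above the foot, knob 20 mm across from 42 to 72 mm above the foot. Goes into either place. Behind the work a wall shelf overhangs the worktop from x = 0.61, 0.47 m up: keep the wrist clear of it.
- place_middle (a point): centre of a pot (36 mm above its foot) standing in the middle of the tin, on its axis, 39 mm above the worktop. The tin is fixed, bare metal, 168 mm inside, floor 3 mm and rim 34 mm above the worktop. x points to the empty outer place; loose packed pots stand 55 mm off at 60, 120, 180, 240 and 300 degrees from x: 5 mm between lids, 35 mm between knobs.
- place_ring (a point): centre of a pot (36 mm above its foot) standing in the empty outer place of the tin, 55 mm along x from place_middle, same height and axes. At both places fingers that close along a line at 30, 90 or 150 degrees from x (about z, which points up) pass between the neighbours' knobs.
Not all that is in view belongs to the job. What is shaped like the part that bears green_pot_b_centre but yellow is not meant.

How it is judged:
At the end, for the whole second after the job is handed in: One of the two green-lidded pots stands in the tin's middle place and the other in the empty outer place: each centre within 15 mm of its place horizontally and within 8 mm in height (foot on the tin's floor), each upright within 10 degrees, released and at rest (angle between each of green_pot_a_centre, green_pot_b_centre's own z axis and vertical below 0.175 rad and linear speed of each of green_pot_a, green_pot_b below 0.02 m/s and ((horizontal distance between green_pot_a_centre and place_middle below 0.015 m and z of green_pot_a_centre in the frame of place_middle between -0.008 and 0.008 m and horizontal distance between green_pot_b_centre and place_ring below 0.015 m and z of green_pot_b_centre in the frame of place_ring between -0.008 and 0.008 m) or (horizontal distance between green_pot_b_centre and place_middle below 0.015 m and z of green_pot_b_centre in the frame of place_middle between -0.008 and 0.008 m and horizontal distance between green_pot_a_centre and place_ring below 0.015 m and z of green_pot_a_centre in the frame of place_ring between -0.008 and 0.008 m))); the robot touches nothing.
It fails at once if a green-lidded pot that is being packed is tipped by more than 40 degrees (angle between any of green_pot_a_centre, green_pot_b_centre's own z axis and vertical above 0.7 rad).
It also fails if it takes over 48 s, if anything falls off the work surface, if the arm or the gripper's body presses on something with over 40 N, if the wrist force passes 120 N, or if a joint passes its speed limit or range.

### The arm

A 6-joint arm with a two-finger parallel gripper is mounted at the origin on a cart in front of the work surface, level with it; the furniture and walls round the work are solid. World frame = base frame: x ahead of the robot, y to its left, z up, the work surface at z = 0. Lengths are in m, angles in rad, forces in N, time in s.
With the tool pointing down it reaches from about 0.275 to 0.85 m from the base axis. Payload 5.2 kg.
Tool frame: the origin (TCP) lies between the finger pads; the fingertips stand 8 mm ahead of it and the grasp point (between the pads) lies 11 mm behind it; y points along the fingers, x is the direction in which the jaws open and shut, and the axes are right-handed (so a half turn about y gives the same grasp; the last joint's range is limited). The gripper opens to 85 mm and grips with 20 to 120 N. Pads are 22 mm wide; open, the fingers measure 114 mm over their backs; the gripper's body (76 mm by 85 mm) begins 54 mm behind the grasp point. The pads swing forward as they close: fully open they stand 13 mm farther back than shut.
Start: joints at [0.938, 0.259, 1.535, -0, 1.348, -0.203], TCP at [0.229, 0.5, 0.239] pointing down, gripper open.
Joint ranges: [-3.14, 3.14], [-0.91, 2.08], [0.19, 2.58], [-1.22, 4.36], [0.22, 2.71], [-3.12, 3.12]. Speed limits (rad/s): [2.57, 2.57, 3.14, 3.14, 3.14, 3.14].

### API

Orientations are given as [roll, pitch, yaw] about the fixed x, y, z axes, in that order (R = Rz(yaw) Ry(pitch) Rx(roll)).
In Python, from cell import arm gives the robot as it stands. The module is installed in compiled form; this text tells all that it offers.
- The arm moves only by the tool play_rows, never from a script. Its argument "plan" is a list of rows, each an object with "delta_rot": the turn, a rotation vector about the tool's x, y, z in rad, a list of three; "translation": the shift along the tool's x, y, z in cm, a list of three; "hand": the closure, from 0 (fully open) to 1 (shut). In form: [{"delta_rot": [wx, wy, wz], "translation": [tx, ty, tz], "hand": hand}, ...]. A call has 1 to 12 rows; each row is the pose to reach, as a shift and turn from the pose commanded when the call began, along the tool's axes at that moment; what a row does not reach only later rows make up. A row lasts 1/8 s, in which the tool goes at most 62.5 mm and 10.7 degrees, less where a joint would pass 70% of its speed; a pose out of reach is approached as far as the arm can. A call with a gripper value outside its range is refused whole. The fingers move at their own pace and stop on an object; the grip force is fixed at half the most. Time passes only in rows, so rows that repeat a pose let the fingers close. It gives the time, the measured TCP pose, the force and the opening at its end, in the units of the state.
- arm.get_obs(): the state, without advancing time (a new reading comes with each control period).
- arm.read_camera(name): name is "scene" or "top" or "wrist"; returns a dict with "frame" (480x640x3 uint8, blue, green, red), "fovy" (degrees; the focal length in pixels is half the picture's height over the tangent of half this angle, whatever the lens; pixels are square), "cx", "cy" (the principal point, pixels), "T" (4x4, takes a point from camera to world coordinates); the wrist camera has in their place "hand_eye" (4x4, takes a point from camera to tool coordinates, whose origin is the TCP and whose axes are the tool frame's). Camera axes: x right, y down, z forward; pixel columns grow to the right and rows downward; lengths in m; the calibration is good to about 2 mm. A picture is of the moment at which its call begins: read the wrist's pose just before it. There is no depth.
- arm.close_job(): hands the job in, once; it reports no verdict.
The state is a dict: "time": time; "joints": joint angles; "joint_vel": joint speeds; "effort": joint torques, N m; "eef_pos": TCP position; "tcp_rot": TCP orientation; "ft_force": force on the tool from outside, world axes, zero at the start; "torque": the same for the moment, N m; "grip_width": finger opening in m.
Only numpy, scipy, OpenCV 4.12 (cv2) and the standard library are available. Lean on these libraries where they do the work, as an engineer would, in place of code of your own. Each camera call takes 0.05 s, during which the arm holds its last target. There are 200 camera calls.

## Working session

There is one attempt and no reset: what is moved stays moved. The work goes in short steps, Python scripts to look and compute and a tool call to move; the robot and the scene stay as the last step left them, time stands still between calls to the robot, and variables do not carry over. Pictures are saved under pics/ and viewed, about 8 in all and at most 12, crops included, and the job is handed in when it is done.

Besides the shell and the picture viewer there is one more tool, called after "Call:" as name(argument=value, ...), one argument or row to a line, values as JSON. play_rows: Moves the arm, as the interface text tells. Its arguments: {"type":"object","properties":{"plan":{"type":"array","items":{"type":"object","properties":{"delta_rot":{"type":"array","items":{"type":"number"}},"translation":{"type":"array","items":{"type":"number"}},"hand":{"type":"number"}}}}},"required":["plan"]}

```bash
mkdir -p pics; python3 - <<'E'
from cell import arm
import cv2,numpy as np
o=arm.get_obs();print(o['time'],o['eef_pos'],o['tcp_rot'],o['grip_width'])
for n in ['scene','top','wrist']:
    c=arm.read_camera(n);cv2.imwrite(f'pics/{n}0.png',c['frame'])
    print(n,c['fovy'],c['cx'],c['cy'],np.round(c.get('T',c.get('hand_eye')),3).tolist())
E
```

```text
0.0 [0.22886365 0.49957322 0.2384908 ] [-1.5704473   0.00176867  1.14100053] 0.08548028156938933
scene 54.08907392775132 311.25801859226823 239.85527218155417 [[0.566, -0.602, 0.563, -0.142], [-0.824, -0.421, 0.379, -0.424], [0.009, -0.679, -0.734, 0.872], [0.0, 0.0, 0.0, 1.0]]
top 53.63802157628528 318.426263686172 239.78354092063776 [[-0.185, -0.958, 0.219, 0.287], [-0.983, 0.182, -0.035, 0.004], [-0.006, -0.222, -0.975, 0.941], [0.0, 0.0, 0.0, 1.0]]
wrist 70.32427452912322 318.64427453557886 243.19389053244348 [[1.0, 0.0, 0.001, -0.001], [-0.001, -0.297, 0.955, -0.134], [0.001, -0.955, -0.297, 0.075], [0.0, 0.0, 0.0, 1.0]]
```

View pics/top0.png

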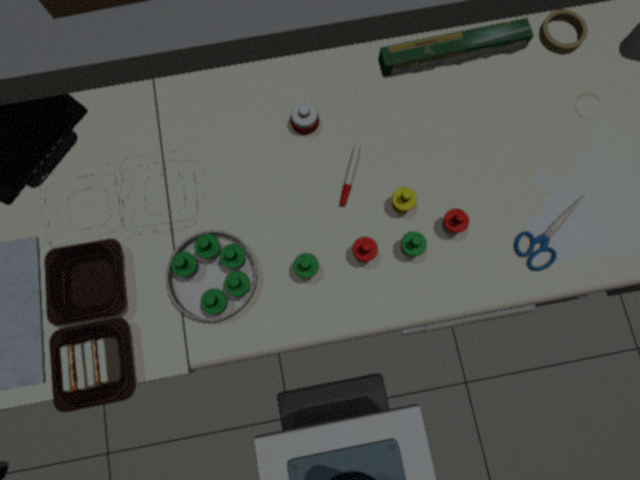

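View pics/scene0.png

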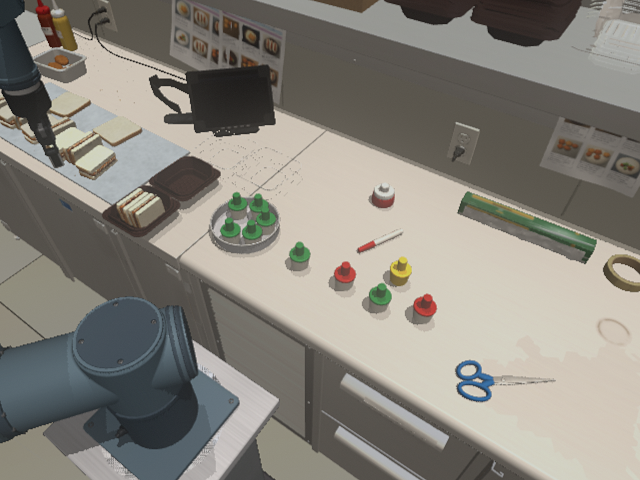

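Top view candidates: green pots on the worktop at (306,265) and (413,243), which are the ones I want. Not these: red (365,249) and (456,221), yellow (404,199), the white/red jar (305,118), and the five packed greens at (184,264), (207,246), (233,257), (237,284), (214,301). The tin centre is near (212,276), with the gap to its lower left.

```bash
cat > h.py <<'E'
import cv2,numpy as np
from cell import arm
def ray(c,T,uv,z):
    f=240/np.tan(np.radians(c['fovy'])/2)
    d=T[:3,:3]@np.array([(uv[0]-c['cx'])/f,(uv[1]-c['cy'])/f,1]);return T[:3,3]+d*(z-T[2,3])/d[2]
def proj(c,T,p):
    f=240/np.tan(np.radians(c['fovy'])/2)
    q=T[:3,:3].T@(np.asarray(p)-T[:3,3]);return np.array([c['cx']+f*q[0]/q[2],c['cy']+f*q[1]/q[2]])
def blobs(img,amin=100):
    hsv=cv2.cvtColor(img,cv2.COLOR_BGR2HSV)
    m=cv2.inRange(hsv,(50,120,40),(80,255,255))
    n,l,s,c=cv2.connectedComponentsWithStats(m)
    return [(c[i],s[i]) for i in range(1,n) if s[i,4]>amin],m
E
python3 - <<'E'
from h import *
for n in ['top','scene']:
    c=arm.read_camera(n);b,m=blobs(c['frame'])
    for ce,s in b: print(n,np.round(ce),s[2:5],np.round(ray(c,c['T'],ce,.048),4)[:2])
    if n=='top':
        cv2.imwrite('pics/crop.png',cv2.resize(c['frame'][180:330,150:480],None,fx=2.4,fy=2.4,interpolation=cv2.INTER_CUBIC))
E
```

```text
top [413. 244.] [ 24  24 417] [ 0.4466 -0.2065]
top [207. 246.] [ 25  25 446] [0.5167 0.1846]
top [232. 256.] [ 25  25 446] [0.4876 0.1394]
top [183. 264.] [ 26  25 455] [0.4895 0.2334]
top [306. 265.] [ 24  24 438] [0.4432 0.0048]
top [236. 283.] [ 24  26 461] [0.4336 0.1394]
top [214. 301.] [ 26  25 469] [0.4085 0.1866]
```

View pics/crop.png

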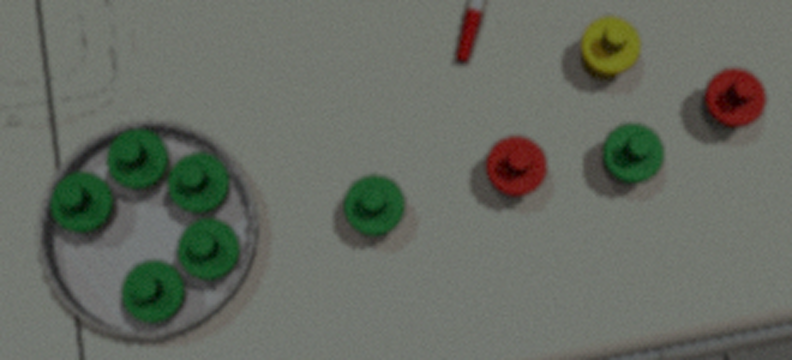

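Scene labels are confirmed by the crop: A is at about (0.443, 0.005) and B at (0.447, −0.207). The tin centre is about (0.462, 0.186), with the gap at about 119°. A closing line at yaw 89° therefore suits both places. Next I move above A.

```bash
cat >> h.py <<'E'
from scipy.spatial.transform import Rotation as Ro
def toolT(o):
    T=np.eye(4);T[:3,:3]=Ro.from_euler('xyz',o['tcp_rot']).as_matrix();T[:3,3]=o['eef_pos'];return T
def need(p,yaw=89):
    o=arm.get_obs();T=toolT(o);R=T[:3,:3]
    g=Ro.from_euler('xyz',[-90,0,yaw],degrees=True).as_matrix()
    print('cm',np.round(R.T@(np.array(p)-T[:3,3])*100,2),'rot',np.round(Ro.from_matrix(R.T@g).as_rotvec(),3))
def look(name):
    o=arm.get_obs();c=arm.read_camera('wrist');T=toolT(o)@c['hand_eye'];cv2.imwrite(f'pics/{name}.png',c['frame'])
    print(o['time'],o['eef_pos'],o['tcp_rot'],o['ft_force'],o['grip_width']);return c,T
E
python3 -c "
from h import *
need([.443,.005,.18])"
```

```text
cm [-36.06   5.91 -40.07] rot [-0.    -0.412 -0.001]
```

Call:
play_rows(
  plan=[
    {"translation":[-36.06,5.9,-40.07],"delta_rot":[0,-0.412,0],"hand":0},
    {"translation":[-36.06,5.9,-40.07],"delta_rot":[0,-0.412,0],"hand":0},
    {"translation":[-36.06,5.9,-40.07],"delta_rot":[0,-0.412,0],"hand":0},
    {"translation":[-36.06,5.9,-40.07],"delta_rot":[0,-0.412,0],"hand":0},
    {"translation":[-36.06,5.9,-40.07],"delta_rot":[0,-0.412,0],"hand":0},
    {"translation":[-36.06,5.9,-40.07],"delta_rot":[0,-0.412,0],"hand":0},
    {"translation":[-36.06,5.9,-40.07],"delta_rot":[0,-0.412,0],"hand":0},
    {"translation":[-36.06,5.9,-40.07],"delta_rot":[0,-0.412,0],"hand":0},
    {"translation":[-36.06,5.9,-40.07],"delta_rot":[0,-0.412,0],"hand":0},
    {"translation":[-36.06,5.9,-40.07],"delta_rot":[0,-0.412,0],"hand":0},
    {"translation":[-36.06,5.9,-40.07],"delta_rot":[0,-0.412,0],"hand":0},
    {"translation":[-36.06,5.9,-40.07],"delta_rot":[0,-0.412,0],"hand":0},
  ],
)

```text
time: 1.75
eef_pos: [0.4426, 0.0064, 0.1804]
tcp_rot: [-1.571, -0.0, 1.555]
ft_force: [0.3, -0.2, 0.2]
grip_width: 0.0851
```

```bash
python3 - <<'E'
from h import *
c,T=look('w1')
b,m=blobs(c['frame'],300)
for ce,s in b: print(ce,s,ray(c,T,ce,.048))
print(proj(c,T,[.443,.005,.072]),proj(c,T,[.443,.005,.042]))
E
```

```text
1.75 [0.44263848 0.00640977 0.18041842] [-1.57068154e+00 -2.84764706e-04  1.55459287e+00] [ 0.3414928  -0.17130049  0.2046426 ] 0.085091730895277
[547.08218639 189.07668109] [ 514  158   73   62 2543] [0.40876466 0.18477091 0.048     ]
[481.43250106 220.57427   ] [ 451  191   62   59 2363] [0.43326994 0.13661848 0.048     ]
[315.89903239 234.09339504] [ 287  206   59   56 2377] [0.44243996 0.00338991 0.048     ]
[ 66.95661846 239.79032258] [  33  214   60   56 1798] [ 0.4440438  -0.20005867  0.048     ]
[ 33.55106383 254.39361702] [ 21 243  26  24 470] [ 0.45618032 -0.23065895  0.048     ]
[492.24391578 293.1498496 ] [ 444  255  105   81 3657] [0.49755069 0.15398279 0.048     ]
[578.13045977 279.79885057] [ 553  256   59   53 1740] [0.48625741 0.22522037 0.048     ]
[610.84367816 298.53103448] [598 288  26  22 435] [0.50430671 0.25719221 0.048     ]
[542.10050251 329.51256281] [529 320  26  20 398] [0.53387036 0.20320843 0.048     ]
[317.84514614 243.50041464] [317.89987602 232.75423871]
```

View pics/w1.png

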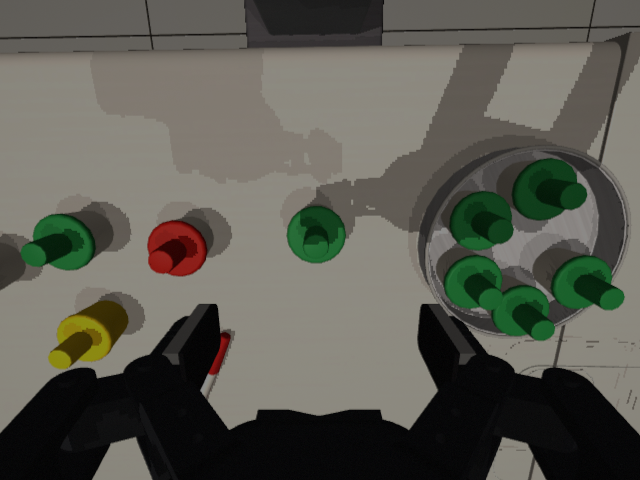

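The wrist view shows A at (316,234), sitting centred between the open fingers. Red is at (177,248) and the tin at right, around (525,240). Next I descend and grip.

Call:
play_rows(
  plan=[
    {"translation":[-0.2,6,0],"delta_rot":[0,0,0],"hand":0},
    {"translation":[-0.2,11,0],"delta_rot":[0,0,0],"hand":0.2},
    {"translation":[-0.2,12.6,0],"delta_rot":[0,0,0],"hand":0.4},
    {"translation":[-0.2,12.6,0],"delta_rot":[0,0,0],"hand":0.5},
    {"translation":[-0.2,12.6,0],"delta_rot":[0,0,0],"hand":1},
    {"translation":[-0.2,12.6,0],"delta_rot":[0,0,0],"hand":1},
    {"translation":[-0.2,12.6,0],"delta_rot":[0,0,0],"hand":1},
    {"translation":[-0.2,12.6,0],"delta_rot":[0,0,0],"hand":1},
  ],
)

```text
time: 2.8
eef_pos: [0.4441, 0.0034, 0.0556]
tcp_rot: [-1.573, -0.0, 1.553]
ft_force: [-1.1, 4.2, 7.2]
grip_width: 0.018
```

Call:
play_rows(
  plan=[
    {"translation":[0,-2,0],"delta_rot":[0,0,0],"hand":1},
    {"translation":[0,-6,0],"delta_rot":[0,0,0],"hand":1},
    {"translation":[0,-11,0],"delta_rot":[0,0,0],"hand":1},
    {"translation":[2,-13,0],"delta_rot":[0,0,0],"hand":1},
    {"translation":[6,-13,-0.6],"delta_rot":[0,0,0],"hand":1},
    {"translation":[10,-13,-1],"delta_rot":[0,0,0],"hand":1},
    {"translation":[14,-13,-1.5],"delta_rot":[0,0,0],"hand":1},
    {"translation":[17,-13,-1.9],"delta_rot":[0,0,0],"hand":1},
    {"translation":[18.2,-13,-1.9],"delta_rot":[0,0,0],"hand":1},
    {"translation":[18.2,-13,-1.9],"delta_rot":[0,0,0],"hand":1},
    {"translation":[18.2,-13,-1.9],"delta_rot":[0,0,0],"hand":1},
  ],
)

```text
time: 4.18
eef_pos: [0.4652, 0.1839, 0.1843]
tcp_rot: [-1.571, 0.001, 1.553]
ft_force: [-0.1, -0.5, -1.4]
grip_width: 0.0179
```

```bash
python3 - <<'E'
from h import *
c,T=look('w2')
f=c['frame'].copy()
b,m=blobs(f,200)
for ce,s in b: print(np.round(ce,1),s,np.round(ray(c,T,ce,.051),4))
for a in range(59,359,60):
    p=np.array([.462+.055*np.cos(np.radians(a)),.186+.055*np.sin(np.radians(a)),.075])
    cv2.circle(f,proj(c,T,p).astype(int),6,(0,0,255),1)
q=[proj(c,T,[.462+.0842*np.cos(t),.186+.0842*np.sin(t),.034]) for t in np.arange(0,6.3,.1)]
cv2.polylines(f,[np.array(q).astype(int)],True,(255,0,255),1)
q=[proj(c,T,[T[0,3]*0+.462,.186,.045])]
cv2.imwrite('pics/w2b.png',f)
t=arm.read_camera('top');cv2.imwrite('pics/top2.png',t['frame'])
E
```

```text
4.175 [0.46518715 0.18393081 0.18428397] [-1.57053955e+00  6.41759741e-04  1.55251179e+00] [-0.05499464 -0.52596622 -1.42330422] 0.017939204702929784
[322.2 163.3] [ 292  132   62   63 3043] [0.4089 0.1867 0.051 ]
[263.2 195.7] [ 233  166   61   61 2723] [0.4331 0.1399 0.051 ]
[322.9 265.5] [ 239  232  167   72 7171] [0.4927 0.1861 0.051 ]
[318.4 336.2] [ 296  311   46   48 1567] [0.5605 0.1811 0.051 ]
```

View pics/w2b.png

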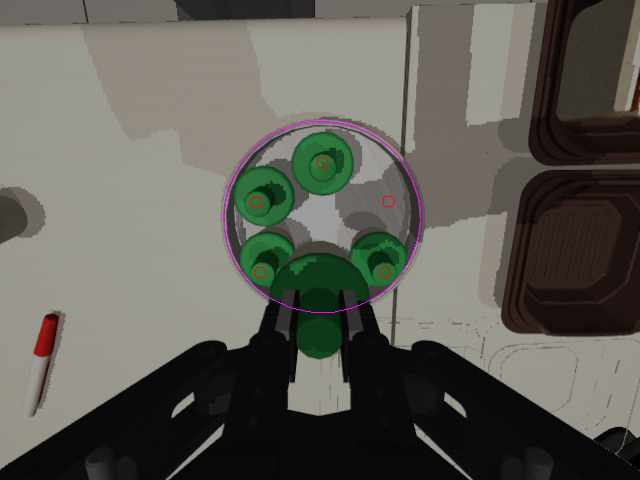

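The wrist view shows the predicted knob positions and rim circle lying on the real ones. The gap is at (388,201), and the held pot hangs at (320,290). One quick numeric check of the held pot's position and tilt before lowering.

```bash
python3 - <<'E'
from h import *
o=arm.get_obs();c=arm.read_camera('wrist');T=toolT(o)@c['hand_eye'];x,y,z=o['eef_pos'];print(o['eef_pos'])
f=c['frame']
t=np.arange(0,6.3,.1)
for r,h in((.025,.042),(.010,.042),(.010,.072)):
    q=[proj(c,T,[x+r*np.cos(a),y+r*np.sin(a),z-.0556+h]) for a in t]
    cv2.polylines(f,[np.round(q).astype(int)],True,(255,0,255),1)
cv2.imwrite('pics/w3.png',cv2.resize(f[200:400,200:440],None,fx=3,fy=3))
need([.462,.186,.060])
E
```

```text
[0.46534908 0.18384073 0.18435146]
cm [ 0.2  12.44  0.34] rot [ 0.    -0.002 -0.   ]
```

View pics/w3.png

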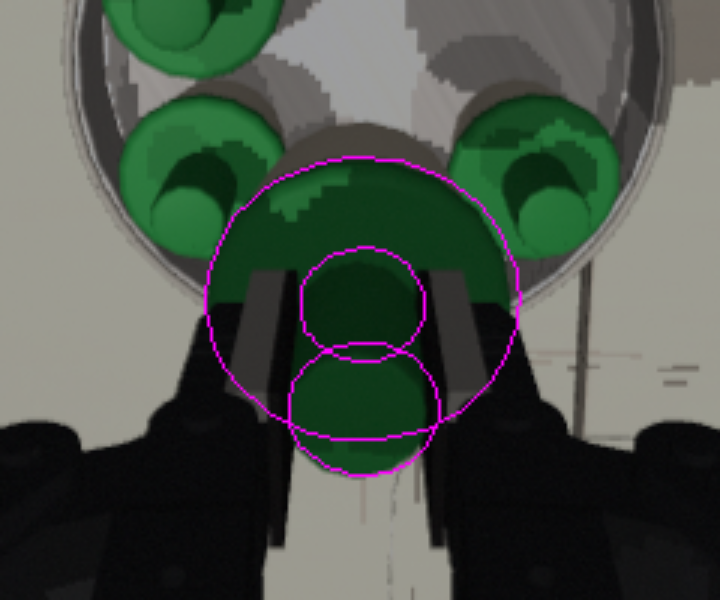

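Held pot matches the predicted outline: upright and coaxial with the tool to about 1 mm. Lowering now.

Call:
play_rows(
  plan=[
    {"translation":[0.22,0,0.34],"delta_rot":[0,0,0],"hand":1},
    {"translation":[0.22,3,0.34],"delta_rot":[0,0,0],"hand":1},
    {"translation":[0.22,6,0.34],"delta_rot":[0,0,0],"hand":1},
    {"translation":[0.22,8,0.34],"delta_rot":[0,0,0],"hand":1},
    {"translation":[0.22,9.5,0.34],"delta_rot":[0,0,0],"hand":1},
    {"translation":[0.22,11,0.34],"delta_rot":[0,0,0],"hand":1},
    {"translation":[0.22,12,0.34],"delta_rot":[0,0,0],"hand":1},
    {"translation":[0.22,12.3,0.34],"delta_rot":[0,0,0],"hand":1},
    {"translation":[0.22,12.3,0.34],"delta_rot":[0,0,0],"hand":1},
  ],
)

```text
time: 5.45
eef_pos: [0.4622, 0.1872, 0.0614]
tcp_rot: [-1.571, -0.0, 1.553]
ft_force: [-0.7, 0.9, -0.9]
grip_width: 0.0181
```

Call:
play_rows(
  plan=[
    {"translation":[0,0.15,0],"delta_rot":[0,0,0],"hand":1},
    {"translation":[0,0.25,0],"delta_rot":[0,0,0],"hand":1},
    {"translation":[0,0.25,0],"delta_rot":[0,0,0],"hand":1},
  ],
)

```text
time: 5.82
eef_pos: [0.4621, 0.1871, 0.0589]
tcp_rot: [-1.571, -0.0, 1.553]
ft_force: [-0.6, -0.3, -1.3]
grip_width: 0.018
```

Call:
play_rows(
  plan=[
    {"translation":[0,0.05,0],"delta_rot":[0,0,0],"hand":0.9},
    {"translation":[0,0.05,0],"delta_rot":[0,0,0],"hand":0.6},
    {"translation":[0,0.05,0],"delta_rot":[0,0,0],"hand":0.55},
    {"translation":[0,0.05,0],"delta_rot":[0,0,0],"hand":0.55},
    {"translation":[0,-2,0],"delta_rot":[0,0,0],"hand":0.55},
    {"translation":[0,-6,0],"delta_rot":[0,0,0],"hand":0.55},
    {"translation":[0,-12,0],"delta_rot":[0,0,0],"hand":0.55},
    {"translation":[0,-12,0],"delta_rot":[0,0,0],"hand":0.55},
  ],
)

```text
time: 6.82
eef_pos: [0.4653, 0.1877, 0.1837]
tcp_rot: [-1.581, -0.002, 1.553]
ft_force: [0.5, -0.2, -0.8]
grip_width: 0.0379
```

```bash
python3 - <<'E'
from h import *
o=arm.get_obs();print(o['time'],o['eef_pos'],o['ft_force'],o['grip_width'])
t=arm.read_camera('top');cv2.imwrite('pics/top3.png',t['frame'])
b,m=blobs(t['frame'])
for ce,s in b: print(np.round(ce,1),s[2:],np.round(ray(t,t['T'],ce,.048),4))
need([.4445,-.203,.18])
E
```

```text
6.825 [0.46525894 0.1877063  0.18365051] [ 0.48319449 -0.23049845 -0.76121188] 0.03785976865440732
[413.2 243.7] [ 24  23 418] [ 0.4464 -0.2062  0.048 ]
[232.3 255.8] [ 25  25 454] [0.4876 0.1393 0.048 ]
[188.8 268.1] [ 16  17 170] [0.4796 0.2244 0.048 ]
[209.5 273.2] [ 25  25 460] [0.4623 0.1868 0.048 ]
[236.4 283.4] [ 24  25 465] [0.4337 0.1394 0.048 ]
[213.4 301.1] [ 25  25 474] [0.4087 0.1868 0.048 ]
cm [-39.07   0.06   1.21] rot [ 0.005 -0.     0.001]
```

Middle pot stands at (0.4623, 0.1868). Now to B.

Call:
play_rows(
  plan=[
    {"translation":[-6,0,0.2],"delta_rot":[0,0,0],"hand":0.3},
    {"translation":[-12,0,0.4],"delta_rot":[0,0,0],"hand":0},
    {"translation":[-18,0,0.7],"delta_rot":[0,0,0],"hand":0},
    {"translation":[-24,0,0.9],"delta_rot":[0,0,0],"hand":0},
    {"translation":[-30,0,1.1],"delta_rot":[0,0,0],"hand":0},
    {"translation":[-35,0,1.1],"delta_rot":[0,0,0],"hand":0},
    {"translation":[-38,0,1.1],"delta_rot":[0,0,0],"hand":0},
    {"translation":[-39.3,0,1.1],"delta_rot":[0,0,0],"hand":0},
    {"translation":[-39.3,0,1.1],"delta_rot":[0,0,0],"hand":0},
    {"translation":[-39.3,0,1.1],"delta_rot":[0,0,0],"hand":0},
    {"translation":[-39.3,0,1.1],"delta_rot":[0,0,0],"hand":0},
  ],
)

```text
time: 8.25
eef_pos: [0.4441, -0.2043, 0.1788]
tcp_rot: [-1.571, -0.0, 1.555]
ft_force: [-0.6, 0.8, 0.5]
grip_width: 0.0854
```

```bash
python3 - <<'E'
from h import *
c,T=look('w4')
b,m=blobs(c['frame'],300)
for ce,s in b: print(ce,s,ray(c,T,ce,.048))
need([.4455,-.206,.055])
E
```

```text
8.25 [ 0.44405953 -0.2043267   0.17878176] [-1.57066798e+00 -3.21264111e-04  1.55465498e+00] [-0.55605456  0.79839812  0.51219757] 0.08541023781259444
[312.34025424 236.77372881] [ 284  209   58   56 2360] [ 0.44560814 -0.21024567  0.048     ]
cm [-0.15 12.39 -0.14] rot [0.    0.001 0.   ]
```

View pics/w4.png

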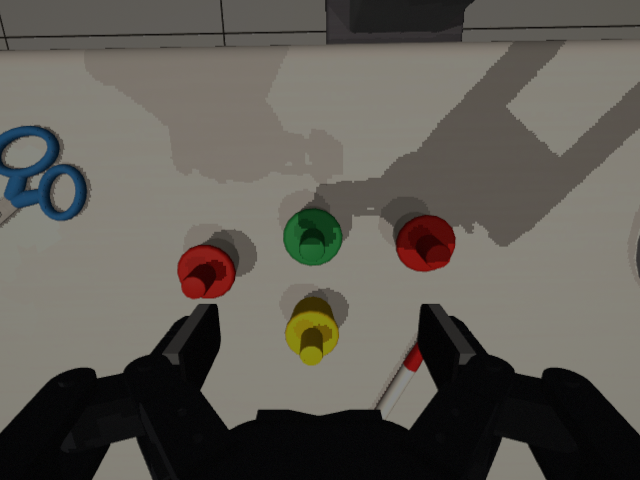

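B is at (312,237), with red pots either side at (205,272) and (425,243) and yellow at (312,340), all clear of the fingers. Descending.

Call:
play_rows(
  plan=[
    {"translation":[-0.4,6,-0.17],"delta_rot":[0,0,0],"hand":0},
    {"translation":[-0.4,11,-0.17],"delta_rot":[0,0,0],"hand":0.2},
    {"translation":[-0.4,12.45,-0.17],"delta_rot":[0,0,0],"hand":0.4},
    {"translation":[-0.4,12.45,-0.17],"delta_rot":[0,0,0],"hand":0.5},
    {"translation":[-0.4,12.45,-0.17],"delta_rot":[0,0,0],"hand":1},
    {"translation":[-0.4,12.45,-0.17],"delta_rot":[0,0,0],"hand":1},
    {"translation":[-0.4,12.45,-0.17],"delta_rot":[0,0,0],"hand":1},
    {"translation":[-0.4,12.45,-0.17],"delta_rot":[0,0,0],"hand":1},
  ],
)

```text
time: 9.3
eef_pos: [0.447, -0.2105, 0.0563]
tcp_rot: [-1.574, 0.002, 1.553]
ft_force: [0.1, -0.1, 5.9]
grip_width: 0.0184
```

```bash
python3 -c "
from h import *
need([.4355,.2335,.19])"
```

```text
cm [ 44.34 -13.48   1.89] rot [ 0.003 -0.    -0.002]
```

Call:
play_rows(
  plan=[
    {"translation":[0,-2,0],"delta_rot":[0,0,0],"hand":1},
    {"translation":[0,-6,0],"delta_rot":[0,0,0],"hand":1},
    {"translation":[0,-11,0],"delta_rot":[0,0,0],"hand":1},
    {"translation":[3,-13.4,0.1],"delta_rot":[0,0,0],"hand":1},
    {"translation":[8,-13.4,0.3],"delta_rot":[0,0,0],"hand":1},
    {"translation":[14,-13.4,0.5],"delta_rot":[0,0,0],"hand":1},
    {"translation":[20,-13.4,0.7],"delta_rot":[0,0,0],"hand":1},
    {"translation":[26,-13.4,0.9],"delta_rot":[0,0,0],"hand":1},
    {"translation":[32,-13.4,1.1],"delta_rot":[0,0,0],"hand":1},
    {"translation":[37,-13.4,1.2],"delta_rot":[0,0,0],"hand":1},
    {"translation":[41,-13.4,1.4],"delta_rot":[0,0,0],"hand":1},
    {"translation":[43,-13.4,1.5],"delta_rot":[0,0,0],"hand":1},
  ],
)

```text
time: 10.8
eef_pos: [0.4378, 0.2227, 0.189]
tcp_rot: [-1.572, -0.001, 1.555]
ft_force: [-0.0, 0.1, -0.7]
grip_width: 0.0176
```

Call:
play_rows(
  plan=[
    {"translation":[1,0,0],"delta_rot":[0,0,0],"hand":1},
    {"translation":[1,0,0],"delta_rot":[0,0,0],"hand":1},
    {"translation":[1,0,0],"delta_rot":[0,0,0],"hand":1},
  ],
)

```text
time: 11.18
eef_pos: [0.4386, 0.2297, 0.1884]
tcp_rot: [-1.571, 0.0, 1.552]
ft_force: [0.2, 0.1, -0.8]
grip_width: 0.0183
```

```bash
python3 - <<'E'
from h import *
c,T=look('w5')
f=c['frame'];x,y,z=arm.get_obs()['eef_pos']
t=np.arange(0,6.3,.1)
def circ(x,y,z,r,col): cv2.polylines(f,[np.round([proj(c,T,[x+r*np.cos(a),y+r*np.sin(a),z]) for a in t]).astype(int)],True,col,1)
circ(x,y,z-.0563+.042,.025,(255,0,255));circ(x,y,z-.0563+.072,.01,(255,0,255))
circ(.462,.186,.034,.0842,(0,0,255))
for a in range(59,359,60): circ(.462+.055*np.cos(np.radians(a)),.186+.055*np.sin(np.radians(a)),.075,.01,(0,0,255))
circ(.462,.186,.075,.01,(0,0,255))
cv2.imwrite('pics/w5b.png',cv2.resize(f[80:400,140:500],None,fx=1.8,fy=1.8))
need([.4355,.2335,.060])
E
```

```text
11.175 [0.43856481 0.22972264 0.18842252] [-1.57090771e+00  3.85875571e-04  1.55225512e+00] [ 0.1759059   0.10866457 -0.8158523 ] 0.018325747628301622
cm [ 0.39 12.84  0.32] rot [-0.    -0.001 -0.   ]
```

View pics/w5b.png

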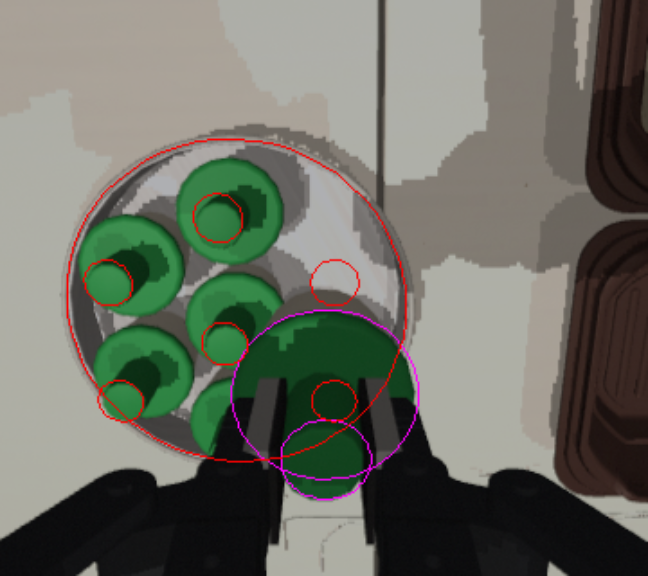

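The view shows the middle pot in place, knob at (225,343) in the crop. The held pot is upright on its predicted outline, and the rim lies within about 1 mm of the prediction. Lowering into the gap.

Call:
play_rows(
  plan=[
    {"translation":[0.43,0,0.32],"delta_rot":[0,0,0],"hand":1},
    {"translation":[0.43,3,0.32],"delta_rot":[0,0,0],"hand":1},
    {"translation":[0.43,6,0.32],"delta_rot":[0,0,0],"hand":1},
    {"translation":[0.43,8,0.32],"delta_rot":[0,0,0],"hand":1},
    {"translation":[0.43,9.5,0.32],"delta_rot":[0,0,0],"hand":1},
    {"translation":[0.43,11,0.32],"delta_rot":[0,0,0],"hand":1},
    {"translation":[0.43,12,0.32],"delta_rot":[0,0,0],"hand":1},
    {"translation":[0.43,12.6,0.32],"delta_rot":[0,0,0],"hand":1},
    {"translation":[0.43,12.6,0.32],"delta_rot":[0,0,0],"hand":1},
  ],
)

```text
time: 12.35
eef_pos: [0.4353, 0.2349, 0.0621]
tcp_rot: [-1.57, 0.0, 1.553]
ft_force: [0.9, 0.7, -1.7]
grip_width: 0.0179
```

Call:
play_rows(
  plan=[
    {"translation":[-0.05,0.15,0],"delta_rot":[0,0,0],"hand":1},
    {"translation":[-0.05,0.28,0],"delta_rot":[0,0,0],"hand":1},
    {"translation":[-0.05,0.28,0],"delta_rot":[0,0,0],"hand":1},
  ],
)

```text
time: 12.72
eef_pos: [0.4354, 0.2344, 0.0596]
tcp_rot: [-1.571, -0.0, 1.553]
ft_force: [0.4, 0.3, -1.5]
grip_width: 0.0182
```

Call:
play_rows(
  plan=[
    {"translation":[0,0.05,0],"delta_rot":[0,0,0],"hand":0.9},
    {"translation":[0,0.05,0],"delta_rot":[0,0,0],"hand":0.6},
    {"translation":[0,0.05,0],"delta_rot":[0,0,0],"hand":0.55},
    {"translation":[0,0.05,0],"delta_rot":[0,0,0],"hand":0.55},
    {"translation":[0,-2,0],"delta_rot":[0,0,0],"hand":0.55},
    {"translation":[0,-6,0],"delta_rot":[0,0,0],"hand":0.55},
    {"translation":[0,-12,0],"delta_rot":[0,0,0],"hand":0.55},
    {"translation":[0,-13,6],"delta_rot":[0,0,0],"hand":0.55},
    {"translation":[0,-13,12],"delta_rot":[0,0,0],"hand":0.55},
    {"translation":[0,-13,12],"delta_rot":[0,0,0],"hand":0.55},
    {"translation":[0,-13,12],"delta_rot":[0,0,0],"hand":0.55},
  ],
)

```text
time: 14.1
eef_pos: [0.316, 0.2368, 0.19]
tcp_rot: [-1.573, -0.001, 1.554]
ft_force: [0.8, 0.4, -0.3]
grip_width: 0.0386
```

```bash
python3 - <<'E'
from h import *
o=arm.get_obs();print(o['time'],o['eef_pos'],o['ft_force'],o['grip_width'])
t=arm.read_camera('top');s=arm.read_camera('scene')
b,m=blobs(t['frame'])
for ce,st in b: print(np.round(ce,1),st[2:],np.round(ray(t,t['T'],ce,.048),4))
w=arm.read_camera('wrist')['frame']
im=np.hstack([cv2.resize(t['frame'][200:340,140:300],(400,350)),cv2.resize(s['frame'][170:275,190:310],(400,350))])
cv2.imwrite('pics/fin.png',im)
E
```

```text
14.1 [0.31604348 0.23679649 0.19000674] [ 0.82504649  0.44813429 -0.26074229] 0.03862387452543507
[206.9 245.6] [ 25  25 445] [0.5166 0.1846 0.048 ]
[232.3 255.9] [ 25  25 450] [0.4875 0.1394 0.048 ]
[183.4 264. ] [ 26  25 458] [0.4894 0.2335 0.048 ]
[209.5 273.4] [ 25  25 464] [0.4621 0.1869 0.048 ]
[236.4 283.3] [ 25  26 466] [0.4338 0.1395 0.048 ]
[186.5 291.8] [ 26  26 477] [0.4354 0.2343 0.048 ]
[213.3 300.9] [ 26  25 478] [0.409 0.187 0.048]
```

View pics/fin.png

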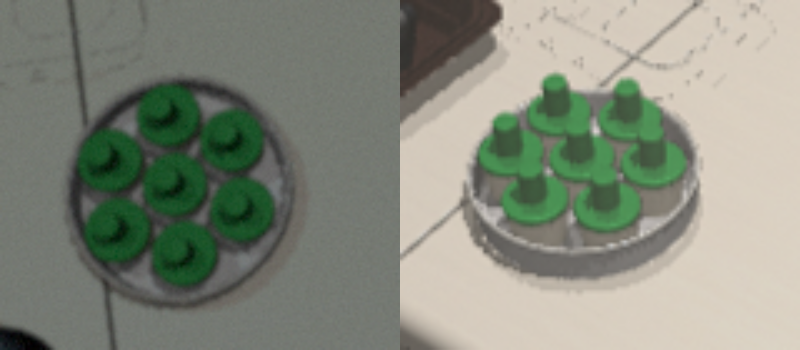

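The final picture shows all seven pots upright and level in a close hexagon: the middle one at (175,185) and the ring one at (117,230) in the left crop.

```bash
python3 -c "
from cell import arm
arm.close_job()"
```

```text
the job is handed in; nothing more can be done
```

I packed both green-lidded worktop pots into the tin, one in the middle place and one in the empty outer place, and handed the job in at about 14 s of the 48 s allowed.

- **Position:** in the last top view the middle pot stood at (0.462, 0.187) and the ring pot at (0.435, 0.234). Both are within about 2 mm of my estimates of the two places, and the five original pots had not shifted noticeably.
- **Upright and seated:** both pots looked upright and level with their neighbours in the last top and scene views. I judged height and tilt from those views and the tool height at release, without measuring them separately.
- **Clearance and forces:** the arm ended clear of the tin with the fingers open. The highest wrist force in the readings was about 8 N, while gripping.

No check failed. The only disagreement was that the wrist view put pot B about 4 mm further in y than the top view. I gripped between the two readings, and the fingers closed squarely on the knob.

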